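# Show the casting's foot to the inspection camera

### The arm

A 7-joint arm with a two-finger parallel gripper is mounted at the origin on the work surface. World frame = base frame: x ahead of the robot, y to its left, z up, the work surface at z = 0. Lengths are in mm, angles in rad, forces in N, time in s.
With the tool pointing down it reaches from about 400 to 900 mm from the base axis. Payload 5.6 kg.
Tool frame: the origin (TCP) lies on the centre line of the jaws, within the pads' length; the fingertips stand 22 mm ahead of it and the grasp point (between the pads) lies 3 mm ahead of it; z points along the fingers, y is the line along which they close (so a half turn about z gives the same grasp; the last joint's range is limited). The gripper opens to 92 mm and grips with 3 to 60 N. Pads are 20 mm wide; open, the fingers measure 128 mm over their backs; the gripper's body (75 mm by 189 mm) begins 69 mm behind the grasp point.
Start: joints at [-1.322, 0.468, -0.012, 1.603, 0.006, 1.071, -0.056], TCP at [187.03, 622.517, 236.592] pointing down, gripper open.
Joint ranges: [-2.53, 2.53], [-0.31, 2.02], [-1.57, 1.55], [0.28, 2.44], [-1.29, 4.43], [0.15, 1.84], [-2.92, 2.92]. Speed limits (rad/s): [2.57, 2.57, 3.14, 3.14, 3.14, 3.14, 3.14].

### API

Orientations are given as a 3x3 rotation matrix whose columns are the frame's x, y, z axes.
In Python, from plant import robot gives the robot as it stands. The module is installed in compiled form; this text tells all that it offers.
- The arm moves only by the tool play_rows, never from a script. Its arguments are lists of equal length, an entry for each row: "twist": the turn, a rotation vector about the tool's x, y, z in degrees, a list of three; "slide": the shift along the tool's x, y, z in mm, a list of three; "claw": the opening, from 0 (shut) to 1 (fully open). A call has 1 to 10 rows; each row is the pose to reach, as a shift and turn from the pose commanded when the call began, along the tool's axes at that moment; what a row does not reach only later rows make up. A row lasts 1/12 s, in which the tool goes at most 41.7 mm and 7.16 degrees, less where a joint would pass 70% of its speed; a pose out of reach is approached as far as the arm can. A call with a gripper value outside its range is refused whole. The fingers move at their own pace and stop on an object; the grip force is fixed at half the most. Time passes only in rows, so rows that repeat a pose let the fingers close. It gives the time, the measured TCP pose, the force, the opening and the grip force at its end, in the units of the state.
- robot.get_state(): the state, without advancing time (a new reading comes with each control period).
- robot.camera(name): name is "side" or "top"; returns a dict with "image" (420x560x3 uint8, red, green, blue), "depth" (420x560 float32, mm along the optical axis (not along the pixel's ray), 0 where there is no reading), "K" (3x3 intrinsics, pixels), "distortion" ([k1, k2, p1, p2, k3] as OpenCV has them; the pictures are not rectified), "R" (3x3) and "t" (3): a world point X has camera coordinates R X + t. Camera axes: x right, y down, z forward; pixel columns grow to the right and rows downward; lengths in mm; the calibration is good to about 2 mm. A picture is of the moment at which its call begins.
- robot.sign_off(): hands the job in; it is judged then, once.
Trained networks look in a picture, given as the dict that the camera call returned (one of the last four; its "shot" number tells which), for a name from the list of things; names that differ only in an ending like _2 or _b are one class to them, and where a whole thing is asked for, a point or a joint stands for the part that bears it (a point fixed in the world has none). Each returns a list of dicts, best first, with "p" (0 to 1); they miss things now and then, are a little off and sometimes report something else, mostly with a low value. They report only what shows in the picture. A call takes as long as a camera call.
- robot.trace(name, picture): "pixels" (420x560 bool, what is visible of it) and "location" ([column, row] in pixels, amid what is visible of it).
The state is a dict: "clock": time; "joints": joint angles; "joint_vel": joint speeds; "joint_efforts": joint torques, N m; "eef_pos": TCP position; "orientation": TCP orientation; "force": force on the tool from outside, world axes, zero at the start; "ft_torque": the same for the moment, N m; "opening": finger opening in mm; "gripper_force": force on a finger pad.
Only numpy, scipy, OpenCV 4.12 (cv2) and the standard library are available. Lean on these libraries where they do the work, as an engineer would, in place of code of your own. Each camera call takes 0.05 s, during which the arm holds its last target. There are 200 camera calls.

### The job

Draw the mould carriage out by its pull bar, all the way to its stop, from under the raised upper mould half; then take the candlestick casting out of the mould and hold it up in the air in front of the inspection camera, the underside of its foot facing the lens squarely, in the middle of its view and about 120 mm from it. Finish while holding it still there: do not put it down or let go. Do not touch the camera or its stand, leave the carriage drawn out, and leave everything else on the bench where it is.

Things in the scene. Friction and masses are not known exactly. Their poses are not given: they have to be found in the camera images.
- press: mould press, fixed: grey base with two rails, 150 x 400 x 24 mm along its y. Origin on the bench under the middle of the bridge; z up, the carriage is drawn out to -y. The bridge holds the raised plaster upper mould half, 110 (x) by 160 mm (y) centred over the origin, underside 112 mm up; pillars and beam reach 100 mm to either side in x and 30 mm in y, the handwheel on top 56 mm and 224 mm up
- carriage (a joint): how far the carriage is drawn out, m: 0 fully in (start), 0.18 at its stop; slides with about 4 N, stays where left. It bears the plaster lower mould half, 110 wide, 160 mm long, top 70 mm above the bench, its middle over the press origin at 0; the casting sinks in to half its thickness. The middle 54 mm of the mould is cut down to 40 mm above the bench, full width, so fingers straddle the stem
- pull (a point): middle of the carriage's pull bar: a round bar 12 mm thick, level, along the press's x, 68 mm between its two uprights, 86 mm above the bench, 68 mm beyond the mould's end; it moves with the carriage. Clear to be pinched from above
- casting: the candlestick casting lying in the mould: buff clay, 120 mm long, about 150 g, round; foot disc 46 mm across, 12 mm thick; stem 30 mm across, straight to 34 mm from the middle on the foot side and 26 mm on the other; cup 36 mm across. Origin on its axis at half length (grip it there); x runs towards the foot. It lies level along the slide, axis 70 mm above the bench, foot towards the pull bar
- foot (a point): centre of the flat underside of the casting's foot, 60 mm from its origin along +x
- cup (a point): centre of the casting's cup end, 60 mm from its origin along -x
- stand: camera stand, fixed to the bench: base plate 130 x 110 x 14 mm and a post 22 mm thick, 414 mm tall, rising 90 mm behind the origin (+x), the plate from 5 to 135 mm behind it; origin on the bench surface, 330 mm straight below the lens; its -x axis points the way the camera faces
- camera: inspection camera on the stand: aluminium body, black barrel, white ring light 68 mm in diameter around the lens. Origin at the middle of the lens front; its z axis is the line of sight, pointing out of the lens towards the robot's side and 25 degrees below the horizontal; its y axis is level
- mallet: bystander: a mallet lying on the bench: black rubber head 68 mm across and 110 mm long, wooden handle; origin under the head
- stick_a: bystander: another candlestick casting of the same shape, STANDING on its foot on the bench, 120 mm tall; origin under its foot
- stick_b: bystander: another candlestick casting of the same shape, STANDING on its foot on the bench, 120 mm tall; origin under its foot
- jug: bystander: a white mug, 90 mm across and 100 mm tall, with a handle; origin under its centre
- scraper: bystander: a hand scraper (spatula) lying on the bench; origin under its middle
- brush: bystander: a brush lying on the bench; origin under its middle
- bowl: bystander: a bowl 120 mm across, 50 mm tall; origin under its centre

How it is judged:
By the outcome, as a careful person would: the job done as asked, in the order asked, and still so for the second after the job is handed in, while the arm keeps its last pose, push and grip.
It also fails if it takes over 56 s, if anything falls off the work surface, if the arm or the gripper's body presses on something with over 40 N, if the wrist force passes 120 N, or if a joint passes its speed limit or range.

## Working session

There is one attempt and no reset: what is moved stays moved. The work goes in short steps, Python scripts to look and compute and a tool call to move; the robot and the scene stay as the last step left them, time stands still between calls to the robot, and variables do not carry over. Pictures are saved under pics/ and viewed, at most 10 in all, crops included, and the job is handed in when it is done.

Besides the shell and the picture viewer there is one more tool, called after ">>>" as name(argument=value, ...), one argument or row to a line, values as JSON. play_rows: Moves the arm, as the interface text tells. Its arguments: {"type":"object","properties":{"twist":{"type":"array"},"slide":{"type":"array"},"claw":{"type":"array"}},"required":["twist","slide","claw"]}

```bash
mkdir -p pics
cat > h.py <<'E'
import numpy as np, cv2
from plant import robot
def pts(pic, mask):
    v,u=np.nonzero(mask & (pic["depth"]>0)); d=pic["depth"][v,u]
    n=cv2.undistortPoints(np.c_[u,v].astype(float).reshape(-1,1,2),np.array(pic["K"]),np.array(pic["distortion"])).reshape(-1,2)
    return (np.c_[n*d[:,None],d]-np.array(pic["t"]))@np.array(pic["R"])
def save(pic,name): cv2.imwrite("pics/"+name,cv2.cvtColor(pic["image"],cv2.COLOR_RGB2BGR))
E
python3 - <<'E'
from h import *
np.set_printoptions(precision=1,suppress=True)
P={n:robot.camera(n) for n in("side","top")}
for n,p in P.items():
    save(p,n+"0.png"); print(n,"cam at",-np.array(p["R"]).T@np.array(p["t"]))
    for k in["press","pull","casting","stand","camera","mallet","stick_a","jug","scraper","brush","bowl"]:
        for r in robot.trace(k,p)[:3]:
            if r["p"]<.3: continue
            X=pts(p,r["pixels"])
            if len(X): print(k,round(r["p"],2),np.round(r["location"]),len(X),np.median(X,0),np.percentile(X,3,axis=0),np.percentile(X,97,axis=0))
s=robot.get_state(); print(s["orientation"],s["eef_pos"],s["clock"])
E
python3 -c "
import cv2,numpy as np
a=cv2.imread('pics/side0.png');b=cv2.imread('pics/top0.png')"
```

```text
side cam at [ 152.  -850.9  964.7]
press 0.85 [275. 227.] 7078 [497.7  86.7  45.2] [ 420.9 -130.3    6.5] [598.7 204.3 221.2]
press 0.68 [346. 336.] 609 [ 503.  -372.1   67.5] [ 489.1 -383.2    3.8] [ 526.6 -348.5  123. ]
pull 0.91 [277. 230.] 1624 [493.8  81.8  41.5] [455.    0.7  17.4] [559.3 199.5  90.1]
stand 0.59 [425. 229.] 3245 [ 790.  -250.1  209.4] [ 718.4 -291.4   10.3] [ 838.1 -190.3  398.4]
camera 0.66 [428. 182.] 1212 [ 768.6 -240.6  363.4] [ 714.6 -269.2  318.1] [ 810.  -195.5  394.7]
mallet 0.94 [356. 213.] 1129 [773.3  54.2  38.6] [ 724.7 -139.2    8.8] [826.2  99.9  69. ]
stick_a 0.66 [344. 337.] 607 [ 501.8 -371.9   70.8] [ 489.2 -382.9    7.4] [ 522.  -348.9  123. ]
stick_a 0.56 [403. 349.] 686 [ 606.4 -445.2   67.8] [ 593.7 -458.7    2.5] [ 629.  -422.1  122.5]
jug 0.92 [294. 160.] 560 [702.6 351.6  79. ] [652.6 316.8  13.2] [737.5 407.7 101.6]
scraper 0.97 [288. 350.] 1419 [ 383.2 -308.8    5.6] [ 220.1 -385.8   -0.2] [ 455.5 -251.9   21.2]
brush 0.91 [180. 198.] 312 [268.  401.3  18.4] [251.8 296.9   8.9] [293.2 483.8  22.8]
brush 0.69 [226. 164.] 537 [484.3 509
[... 837 characters left out ...]
] 928 [776.3  65.4  52.1] [ 726.5 -125.8   18.3] [825.4 112.5  70. ]
mallet 0.39 [174. 304.] 523 [272.9 415.5  17.5] [256.6 311.3  -0.9] [295.5 486.5  24.6]
stick_a 0.54 [415. 188.] 263 [ 611.2 -431.5   69.4] [ 596.4 -478.6    1.2] [ 632.9 -418.8  123.3]
stick_a 0.47 [399. 221.] 230 [ 504.6 -355.9   84. ] [ 490.1 -378.    10.2] [ 525.  -344.4  123. ]
jug 0.82 [185. 178.] 879 [699.8 371.5  39.5] [646.9 317.3  -1.3] [740.3 408.  101.2]
scraper 0.95 [378. 251.] 698 [ 402.9 -298.     4.8] [ 224.7 -380.3   -2. ] [ 460.  -249.9   22.4]
bowl 0.68 [152. 240.] 957 [485.1 492.9  20.8] [431.9 437.1   1.6] [533.2 535.6  51.9]
[[-1.   0.3  0. ]
 [ 0.3  1.   0. ]
 [-0.   0.  -1. ]] [187.  622.5 236.6] 1.2
```

View pics/side0.png

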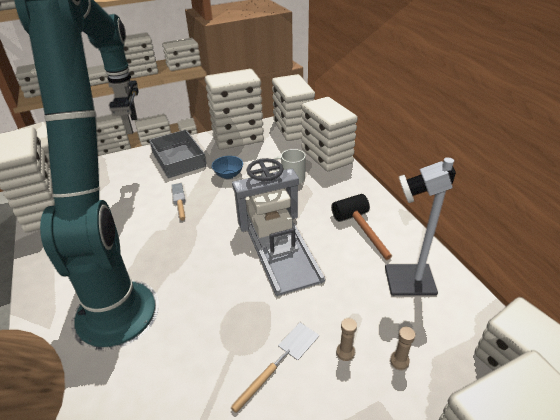

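View pics/top0.png

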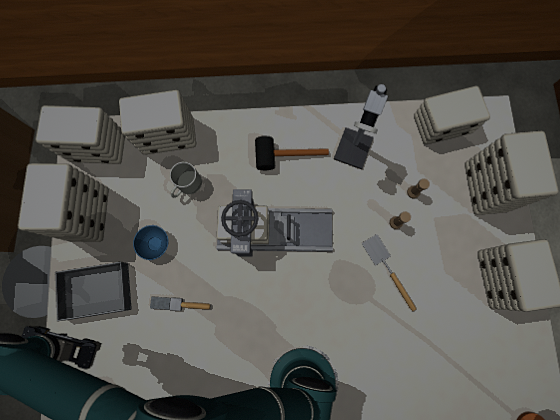

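The side and top views show the press near world (495, 85). It is nearly aligned with world axes, and its pull bar (top view about (275,228)) faces -y. The inspection camera is at about (425,180) in the side view, on the stand at far right, looking towards the robot. Next I fit the geometry.

Run:
```python
from h import *
np.set_printoptions(precision=1,suppress=True)
for n in("top","side"):
    p=robot.camera(n)
    full=pts(p,np.ones((420,560),bool))
    m=(abs(full[:,0]-500)<130)&(full[:,1]>-180)&(full[:,1]<330)
    F=full[m]
    b=F[(F[:,2]>12)&(F[:,2]<30)]
    print(n,"base rect",cv2.minAreaRect(b[:,:2].astype(np.float32)))
    q=F[(F[:,2]>80)&(F[:,2]<97)&(F[:,1]<20)&(F[:,1]>-80)]
    print(" bar",len(q),q.mean(0) if len(q) else 0,np.percentile(q,[2,98],axis=0) if len(q) else 0)
    if len(q)>5: print(" bar rect",cv2.minAreaRect(q[:,:2].astype(np.float32)))
    w=F[(F[:,2]>205)&(F[:,2]<235)]; print(" wheel",len(w),cv2.minAreaRect(w[:,:2].astype(np.float32)))
    bm=F[(F[:,2]>125)&(F[:,2]<200)]; print(" beam",len(bm),cv2.minAreaRect(bm[:,:2].astype(np.float32)))
    m=(full[:,0]>680)&(full[:,0]<920)&(full[:,1]<-140)&(full[:,1]>-340)
    S=full[m]
    b=S[(S[:,2]>9)&(S[:,2]<20)]; print(" plate",len(b),cv2.minAreaRect(b[:,:2].astype(np.float32)))
    po=S[(S[:,2]>60)&(S[:,2]<280)]; print(" post",len(po),np.median(po,0))
    t=S[(S[:,2]>400)]; print(" posttop",len(t),t.mean(0) if len(t) else 0)
    c=S[(S[:,2]>285)&(S[:,2]<400)]; 
    R=p["image"]; 
    v,u=np.nonzero((p["depth"]>0)); g=p["image"][v,u][m].min(1)
    r=S[(g>190)&(S[:,2]>285)&(S[:,2]<375)]; print(" ring",len(r),np.median(r,0),r.min(0) if len(r) else 0,r.max(0) if len(r) else 0)
    if n=="side":
        im=p["image"][130:310,210:470]; cv2.imwrite("pics/crop1.png",cv2.resize(im[:,:,::-1],None,fx=3,fy=3,interpolation=cv2.INTER_CUBIC))
```

```text
top base rect ((500.87298583984375, 60.05036926269531), (162.61354064941406, 414.6959533691406), 0.9999786019325256)
 bar 80 [508.2  14.2  90.4] [[468.5   8.2  85.4]
 [542.8  19.6  94.8]]
 bar rect ((505.35723876953125, 15.06662368774414), (9.991104125976562, 77.1738510131836), 86.59992980957031)
 wheel 651 ((515.434814453125, 161.95327758789062), (108.94277954101562, 109.1839599609375), 50.965152740478516)
 beam 1695 ((515.60693359375, 162.80096435546875), (159.52288818359375, 199.5884552001953), 86.8507080078125)
 plate 887 ((794.642578125, -235.691650390625), (142.92327880859375, 156.13119506835938), 51.093284606933594)
 post 73 [ 802.9 -243.5  109.1]
 posttop 70 [ 809.3 -247.2  412.2]
 ring 0 [nan nan nan] 0 0
side base rect ((504.3381042480469, 40.554840087890625), (356.54925537109375, 194.133544921875), 85.59275817871094)
 bar 102 [503.4  13.3  88.9] [[466.4   7.4  81.1]
 [539.2  19.2  95.5]]
 bar rect ((503.7596435546875, 12.40208625793457), (13.08896255493164, 75.70631408691406), 85.64789581298828)
 wheel 508 ((513.3916625976562, 161.05665588378906), (106.57813262939453, 108.44554901123047), 41.35099411010742)
 beam 1819 ((513.5421142578125, 161.60604858398438), (164.13758850097656, 199.85873413085938), 87.02347564697266)
 plate 1261 ((798.2857055664062, -224.07847595214844), (146.46890258789062, 130.6689453125), 65.81481170654297)
 post 498 [ 802.7 -253.4  179.8]
 posttop 104 [ 806.2 -249.3  410.5]
 ring 88 [ 719.  -219.7  361.2] [ 710.1 -236.7  349.4] [ 771.1 -190.9  374.9]
  return _methods._mean(a, axis=axis, dtype=dtype,
  ret = um.true_divide(
```

View pics/crop1.png

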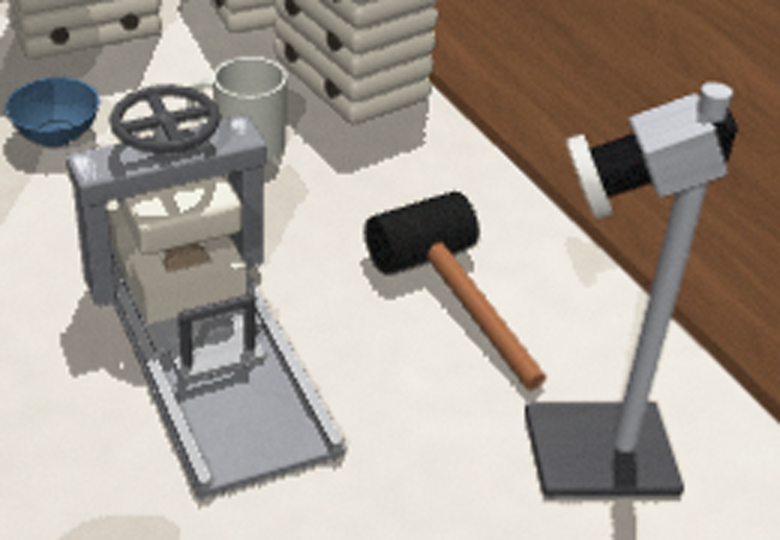

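The crop shows the bar's frame clear in front of the lower mould (crop about (215,320)), the casting in the mould and the white lens ring at (590,175). Next are the move helper and the stand fit.

```bash
cat >> h.py <<'E'
from scipy.spatial.transform import Rotation as Ro
np.set_printoptions(precision=2,suppress=True)
yaw=np.radians(-3.1); PX=np.array([np.cos(yaw),np.sin(yaw),0]); PY=np.array([-np.sin(yaw),np.cos(yaw),0]); PO=np.array([514.5,162,0])
def frame(x,z):
    x=x/np.linalg.norm(x); z=z/np.linalg.norm(z); return np.c_[x,np.cross(z,x),z]
def go(pos,R,p0=None,R0=None):
    s=robot.get_state(); p0=np.array(s["eef_pos"]) if p0 is None else p0; R0=np.array(s["orientation"]) if R0 is None else R0
    print("slide",np.round(R0.T@(np.array(pos)-p0),1),"twist",np.round(Ro.from_matrix(R0.T@R).as_rotvec(degrees=True),1))
def barR(th):
    th=np.radians(th); return frame(-PX,np.sin(th)*PY-np.cos(th)*np.array([0,0,1]))
E
python3 - <<'E'
from h import *
bar=PO-148*PY+[0,0,86]
R=barR(30)
h=bar-3*R[:,2]; print(bar)
up=h-R[:,2]*150; up2=up.copy(); 
s=robot.get_state(); p0=np.array(s["eef_pos"]);R0=np.array(s["orientation"])
print("lift to start z340 / hover"); print(up); go([300,400,350],R0); go([up[0],up[1],350],R)
P=[]
for n in("side","top"):
    p=robot.camera(n)
    r=robot.trace("camera",p)[0]; m=cv2.dilate(r["pixels"].astype(np.uint8),np.ones((7,7)))>0
    im=p["image"].astype(int)
    w=(im.min(2)>150)&(im.max(2)-im.min(2)<40)&m
    k,l,st,ce=cv2.connectedComponentsWithStats(w.astype(np.uint8))
    for i in range(1,k):
        if st[i,4]>15:
            X=pts(p,l==i); print(n,st[i],ce[i],np.median(X,0))
    # post top & upper mould
    F=pts(p,np.ones((420,560),bool)); t=F[(F[:,2]>407)&(F[:,2]<420)&(F[:,0]>780)&(F[:,0]<840)&(F[:,1]<-220)&(F[:,1]>-280)]; print("top",len(t),np.median(t,0),t.min(0),t.max(0))
    u=F[(abs(F[:,0]-510)<50)&(F[:,1]>85)&(F[:,1]<125)&(F[:,2]>112)]; print("upper mould z",np.percentile(u[:,2],[5,50,95]))
    cv2.imwrite(f"pics/cam_{n}.png",cv2.resize(p["image"][60:300,320:480][:,:,::-1] if 0 else p["image"][70:230,330:470][:,:,::-1],None,fx=3.5,fy=3.5,interpolation=cv2.INTER_CUBIC))
E
python3 -c "
import cv2,numpy as np
a=cv2.imread('pics/cam_side.png');b=cv2.imread('pics/cam_top.png')
c=np.hstack([a,b]);cv2.imwrite('pics/cams.png',cv2.resize(c,(800,int(c.shape[0]*800/c.shape[1]))))"
```

```text
[506.5   14.22  86.  ]
lift to start z340 / hover
[502.36 -62.17 218.5 ]
slide [-172.2 -180.6 -113.4] twist [0. 0. 0.]
slide [-499.  -565.  -113.4] twist [-29.9   3.6 -13.3]
side [420 161  28  20 305] [432.87 171.01] [ 780.91 -236.12  386.26]
side [399 175  13  24 143] [405.2  186.24] [ 718.78 -226.26  356.97]
top 75 [ 807.36 -249.57  413.86] [ 797.39 -258.57  407.11] [ 820.29 -235.33  417.17]
upper mould z [122.44 151.74 223.45]
top 61 [ 810.13 -247.53  413.62] [ 798.62 -258.54  407.52] [ 823.46 -237.66  417.37]
upper mould z [147.31 152.36 223.94]
```

View pics/cams.png

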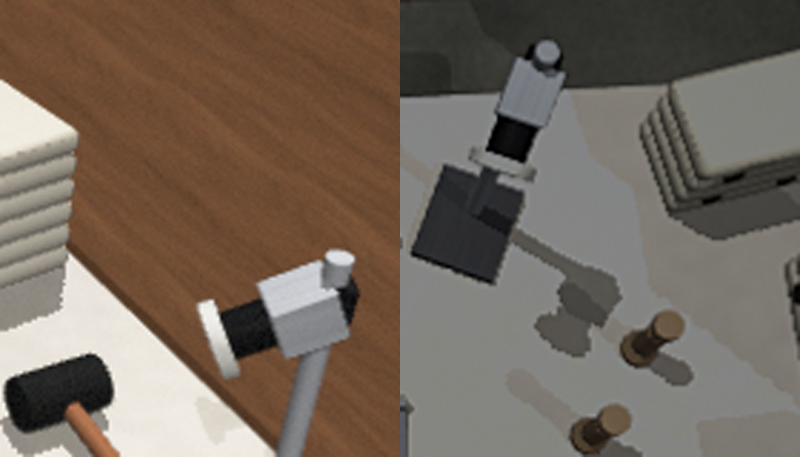

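The crops show the lens ring at side pixel about (405,186) and top pixel about (366,127), with the camera facing the robot at about -17° yaw. I start moving now.

>>> play_rows(
  twist=[
    [0,0,0],
    [0,0,0],
    [0,0,0],
    [-3,0,-1],
    [-7,1,-3],
    [-12,1,-5],
    [-17,2,-7],
    [-22,3,-10],
    [-27,3,-12],
    [-30,3.6,-13.3],
  ],
  slide=[
    [0,0,-40],
    [0,0,-80],
    [-10,-10,-110],
    [-40,-40,-113],
    [-68,-68,-113],
    [-96,-96,-113],
    [-124,-124,-113],
    [-150,-150,-113],
    [-172,-178,-113],
    [-172,-181,-113],
  ],
  claw=[0.45,0.45,0.45,0.45,0.45,0.45,0.45,0.45,0.45,0.45],
)

```text
clock: 2.33
eef_pos: [301.0, 398.7, 350.5]
orientation: [[-0.998, 0.052, 0.03], [0.06, 0.865, 0.498], [-0.001, 0.499, -0.867]]
force: [-0.1, 0.0, 0.5]
opening: 41.3
gripper_force: 0.0
```

Run:
```python
from h import *
from scipy.optimize import least_squares
P={n:robot.camera(n) for n in("side","top")}
def pr(n,X):
    p=P[n]; return cv2.projectPoints(np.array(X,float).reshape(-1,1,3),cv2.Rodrigues(np.array(p["R"]))[0],np.array(p["t"]),np.array(p["K"]),np.array(p["distortion"]))[0].reshape(-1,2)
obs={"side":[405.2,186.2],"top":[366.1,127.4]}
def tri(v): return np.r_[(pr("side",v)[0]-obs["side"]),(pr("top",v)[0]-obs["top"])]
r=least_squares(tri,[720,-220,330]); print("tri",r.x,r.fun)
T=np.array([808.5,-248.5])
for d in(-10,-14,-17,-20,-24):
    a=np.radians(d); L=np.r_[T-90*np.array([np.cos(a),np.sin(a)]),330]; print(d,L,pr("side",L)[0],pr("top",L)[0])
# plate in both views: dark pixels
for n in P:
    p=P[n]; im=p["image"]; X=robot.trace("stand",p)[0]["pixels"]
    v,u=np.nonzero((p["depth"]>0)); F=pts(p,p["depth"]>0); g=im[v,u].max(1)
    b=F[(F[:,2]>9)&(F[:,2]<19)&(g<85)&(F[:,0]>690)&(F[:,0]<900)&(F[:,1]<-150)&(F[:,1]>-330)]
    print(n,len(b),cv2.minAreaRect(b[:,:2].astype(np.float32)))
R=barR(30); go([502.5,-62,350],R)
print(robot.get_state()["joints"])
```

```text
tri [ 729.07 -213.17  343.16] [ 0.04 -0.02 -0.02  0.05]
-10 [ 719.87 -232.87  330.  ] [406.13 196.27] [372.39 132.  ]
-14 [ 721.17 -226.73  330.  ] [405.03 194.66] [370.19 131.68]
-17 [ 722.43 -222.19  330.  ] [404.32 193.44] [368.55 131.34]
-20 [ 723.93 -217.72  330.  ] [403.72 192.22] [366.93 130.93]
-24 [ 726.28 -211.89  330.  ] [403.09 190.6 ] [364.8  130.26]
side 197 ((788.8416748046875, -242.43653869628906), (105.11761474609375, 128.4705810546875), 64.9120864868164)
top 828 ((791.0006713867188, -239.2885284423828), (109.29277801513672, 129.77403259277344), 65.35091400146484)
slide [-230.2 -391.2 -223.1] twist [-0.4  0.  -0.3]
[-0.96 -0.09  0.15  2.12 -0.46  0.77  0.99]
```

>>> play_rows(
  twist=[
    [0,0,0],
    [0,0,0],
    [0,0,0],
    [0,0,0],
    [0,0,0],
    [0,0,0],
    [0,0,0],
    [0,0,0],
    [0,0,0],
    [0,0,0],
  ],
  slide=[
    [-18,-31,-18],
    [-36,-62,-35],
    [-54,-92,-53],
    [-72,-123,-70],
    [-90,-154,-88],
    [-108,-185,-105],
    [-126,-215,-123],
    [-144,-246,-140],
    [-162,-277,-158],
    [-176,-300,-171],
  ],
  claw=[0.45,0.45,0.45,0.45,0.45,0.45,0.45,0.45,0.45,0.45],
)

```text
clock: 3.37
eef_pos: [456.9, 45.0, 350.1]
orientation: [[-0.998, 0.05, 0.027], [0.057, 0.869, 0.491], [0.001, 0.492, -0.871]]
force: [0.9, -0.6, 0.1]
opening: 41.2
gripper_force: 0.0
```

Run:
```python
from h import *
R=barR(30); bar=PO-148*PY+[0,0,86]; h=bar-3*R[:,2]
go([502.5,-62,350],R); go(h-100*R[:,2],R); go(h,R)
print(robot.get_state()["joints"])
```

```text
slide [-51.6 -90.7 -51.3] twist [-0.5  0.  -0.2]
slide [ -51.6 -155.1  113.1] twist [-0.5  0.  -0.2]
slide [ -51.6 -154.2  213.1] twist [-0.5  0.  -0.2]
[-0.58  0.04  0.78  2.   -0.57  1.25  1.94]
```

>>> play_rows(
  twist=[
    [-0.5,0,0],
    [-0.5,0,0],
    [-0.5,0,0],
    [-0.5,0,0],
    [-0.5,0,0],
    [-0.5,0,0],
    [-0.5,0,0],
    [-0.5,0,0],
    [-0.5,0,0],
    [-0.5,0,0],
  ],
  slide=[
    [-13,-38,-5],
    [-26,-76,-5],
    [-39,-115,0],
    [-52,-150,5],
    [-52,-155,40],
    [-52,-155,75],
    [-52,-155,105],
    [-52,-155,113],
    [-52,-155,113],
    [-52,-155,113],
  ],
  claw=[0.45,0.45,0.45,0.45,0.45,0.45,0.45,0.45,0.45,0.45],
)

```text
clock: 4.2
eef_pos: [502.9, -34.9, 175.0]
orientation: [[-0.998, 0.049, 0.025], [0.055, 0.864, 0.5], [0.003, 0.501, -0.866]]
force: [-0.1, -0.7, -0.4]
opening: 41.3
gripper_force: 0.0
```

Run:
```python
from h import *
R=barR(30); bar=PO-148*PY+[0,0,86]; h=bar-3*R[:,2]
go(h,R)
p=robot.camera("side"); save(p,"s2.png")
F=pts(p,p["depth"]>0); q=F[(F[:,2]>80)&(F[:,2]<97)&(F[:,1]<25)&(F[:,1]>0)&(abs(F[:,0]-505)<60)]; print(len(q),q.mean(0))
cv2.imwrite("pics/crop2.png",cv2.resize(p["image"][130:310,170:370][:,:,::-1],None,fx=3,fy=3,interpolation=cv2.INTER_CUBIC))
```

```text
slide [-1.1 -1.9 98.7] twist [ 0.1 -0.1 -0.1]
74 [488.63  14.54  89.18]
```

View pics/crop2.png

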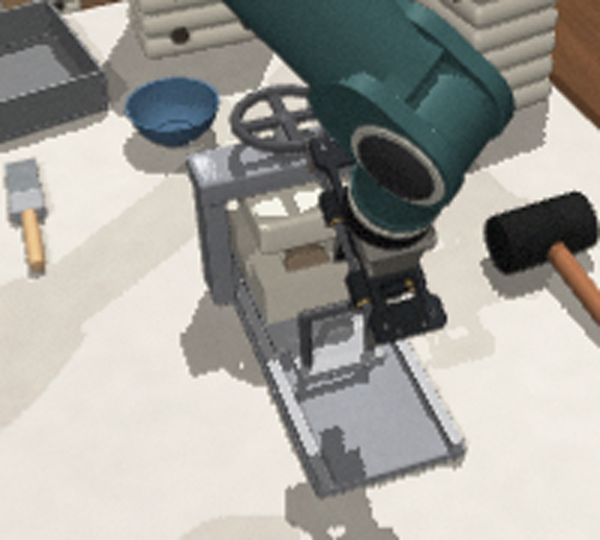

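The gripper is lined up above the bar, which sits between the fingers at crop (335,325). Before lowering, I check the forearm's clearance over the handwheel.

Run:
```python
from h import *
for n in("side","top"):
    p=robot.camera(n); F=pts(p,p["depth"]>0)
    q=F[(F[:,2]>235)&(F[:,0]>390)&(F[:,0]<640)&(F[:,1]>60)&(F[:,1]<240)]
    print(n,len(q),np.percentile(q,[0,2,50,100],axis=0) if len(q) else 0)
    q=F[(F[:,2]>225)&(F[:,0]>150)&(F[:,0]<700)&(F[:,1]<500)]
    for y in range(-150,300,50):
        w=q[abs(q[:,1]-y)<25]; print(y,len(w),w.min(0) if len(w) else "",w.max(0) if len(w) else "")
```

```text
side 0 0
-150 3269 [ 360.79 -174.97  225.04] [ 527.56 -125.    605.33]
-100 2575 [ 309.03 -124.95  225.11] [531.1  -75.01 674.92]
-50 3248 [150.02 -74.98 234.75] [503.66 -25.01 741.05]
0 5930 [150.02 -25.   275.21] [499.09  24.64 772.71]
50 23 [151.1   25.01 691.69] [170.49  38.78 767.32]
100 9 [486.   108.99 225.35] [536.88 119.91 227.82]
150 7 [462.17 130.91 225.23] [475.02 169.19 227.03]
200 12 [468.24 180.95 225.28] [551.34 207.8  227.7 ]
250 0  
top 0 0
-150 1108 [ 369.23 -174.96  356.18] [ 547.48 -125.04  604.07]
-100 1693 [ 311.87 -125.    225.14] [535.33 -75.14 672.39]
-50 1983 [150.65 -74.97 251.9 ] [536.33 -25.03 739.45]
0 3580 [150.17 -25.   277.44] [537.31  25.   832.41]
50 3276 [150.14  25.03 655.09] [322.07  74.97 831.24]
100 1504 [182.7   75.03 225.04] [547.57 123.56 806.52]
150 28 [465.28 125.74 225.01] [568.13 173.61 229.38]
200 32 [466.49 182.41 225.  ] [562.97 216.45 229.08]
250 0
```

The arm is well clear of the press, so I lower onto the bar and pinch it.

>>> play_rows(
  twist=[
    [0,0,0],
    [0,0,0],
    [0,0,0],
    [0,0,0],
    [0,0,0],
    [0,0,0],
    [0,0,0],
    [0,0,0],
    [0,0,0],
    [0,0,0],
  ],
  slide=[
    [-1,-2,20],
    [-1,-2,45],
    [-1,-2,70],
    [-1,-2,90],
    [-1,-2,98],
    [-1,-2,98],
    [-1,-2,98],
    [-1,-2,98],
    [-1,-2,98],
    [-1,-2,98],
  ],
  claw=[0.45,0.45,0.45,0.45,0.45,0.45,0.45,0.1,0.0,0.0],
)

```text
clock: 5.18
eef_pos: [506.2, 11.6, 89.7]
orientation: [[-0.998, 0.05, 0.029], [0.058, 0.864, 0.501], [0.001, 0.502, -0.865]]
force: [1.0, 0.3, -1.1]
opening: 23.4
gripper_force: 0.0
```

>>> play_rows(
  twist=[
    [0,0,0],
    [0,0,0],
    [0,0,0],
    [0,0,0],
  ],
  slide=[
    [0,0,0],
    [0,0,0],
    [0,0,0],
    [0,0,0],
  ],
  claw=[0,0,0,0],
)

```text
clock: 5.52
eef_pos: [506.1, 13.5, 90.2]
orientation: [[-0.998, 0.049, 0.027], [0.056, 0.862, 0.504], [0.001, 0.505, -0.863]]
force: [-0.7, 2.2, 7.0]
opening: 10.7
gripper_force: 30.0
```

Run:
```python
from h import *
s=robot.get_state(); print(s["eef_pos"],s["force"],s["opening"]); R=barR(30); bar=PO-148*PY+[0,0,86]; h=bar-3*R[:,2]; print(h)
p=np.array(s["eef_pos"]); 
for d in(90,180): go(p-d*PY,np.array(s["orientation"]))
```

```text
[506.05  13.47  90.17] [-0.75  2.21  6.98] 10.72819237446872
[506.42  12.72  88.6 ]
slide [ -0.2 -77.7 -45.5] twist [0. 0. 0.]
slide [  -0.4 -155.4  -90.9] twist [0. 0. 0.]
```

>>> play_rows(
  twist=[
    [0,0,0],
    [0,0,0],
    [0,0,0],
    [0,0,0],
    [0,0,0],
    [0,0,0],
    [0,0,0],
    [0,0,0],
    [0,0,0],
    [0,0,0],
  ],
  slide=[
    [0,-5,-3],
    [0,-15,-9],
    [0,-26,-15],
    [0,-38,-22],
    [0,-50,-29],
    [0,-62,-36],
    [0,-74,-43],
    [0,-86,-50],
    [0,-96,-56],
    [0,-104,-61],
  ],
  claw=[0,0,0,0,0,0,0,0,0,0],
)

```text
clock: 6.35
eef_pos: [497.9, -106.8, 90.2]
orientation: [[-0.998, 0.05, 0.025], [0.056, 0.861, 0.506], [0.004, 0.506, -0.862]]
force: [-1.6, 4.2, 2.7]
opening: 11.3
gripper_force: 30.0
```

Run:
```python
from h import *
s=robot.get_state(); print(s["force"],s["opening"])
R=barR(30);go(np.array([506.05,13.47,90])-186*PY,np.array(s["orientation"]))
```

```text
[-1.61  4.22  2.73] 11.2808718516482
slide [ -1.7 -56.6 -32.9] twist [0. 0. 0.]
```

>>> play_rows(
  twist=[
    [0,0,0],
    [0,0,0],
    [0,0,0],
    [0,0,0],
    [0,0,0],
    [0,0,0],
    [0,0,0],
    [0,0,0],
    [0,0,0],
    [0,0,0],
  ],
  slide=[
    [-1,-12,-7],
    [-1,-22,-13],
    [-1,-32,-19],
    [-1,-40,-23],
    [-1,-46,-27],
    [-1,-50,-29],
    [-1,-54,-31],
    [-1,-56,-32.5],
    [-1,-57.5,-33.3],
    [-1,-57.5,-33.3],
  ],
  claw=[0,0,0,0,0,0,0,0,0,0],
)

```text
clock: 7.18
eef_pos: [494.0, -165.7, 90.1]
orientation: [[-0.999, 0.047, 0.018], [0.05, 0.854, 0.517], [0.009, 0.518, -0.856]]
force: [-4.8, 17.6, 6.1]
opening: 11.1
gripper_force: 30.0
```

>>> play_rows(
  twist=[
    [0,0,0],
    [0,0,0],
    [0,0,0],
    [0,0,0],
    [0,0,0],
    [0,0,0],
    [0,0,0],
    [0,0,0],
    [0,0,0],
    [0,0,0],
  ],
  slide=[
    [0,0,0],
    [0,0,0],
    [0,0,0],
    [0,0,0],
    [0,0,0],
    [0,0,0],
    [0,0,-20],
    [0,0,-50],
    [0,0,-85],
    [0,0,-120],
  ],
  claw=[0.45,0.45,0.45,0.45,0.45,0.45,0.45,0.45,0.45,0.45],
)

```text
clock: 8.02
eef_pos: [492.3, -235.4, 194.1]
orientation: [[-0.998, 0.051, 0.026], [0.057, 0.864, 0.501], [0.004, 0.502, -0.865]]
force: [0.8, -0.9, 1.0]
opening: 41.5
gripper_force: 0.0
```

```bash
cat >> h.py <<'E'
CR=frame(PY,np.array([0,0,-1.]))   # tool x towards the cup
E
python3 - <<'E'
from h import *
s=robot.get_state(); print(s["eef_pos"],s["joints"])
c=PO-180*PY+[0,0,70]; print(c)
go(c+[0,0,150],CR)
for n in("top","side"):
    p=robot.camera(n); F=pts(p,p["depth"]>0)
    q=F[(F[:,2]>80)&(F[:,2]<97)&(F[:,1]<-140)&(F[:,1]>-190)&(abs(F[:,0]-497)<60)]; print(n,"bar",len(q),q.mean(0) if len(q) else "")
    for r in robot.trace("casting",p)[:3]:
        X=pts(p,r["pixels"]); X=X[X[:,2]>30]; print(r["p"],r["location"],len(X),np.median(X,0),np.percentile(X,[3,97],axis=0))
    save(p,n+"3.png")
p=cv2.imread("pics/side3.png"); cv2.imwrite("pics/crop3.png",cv2.resize(p[130:310,170:370],None,fx=3,fy=3,interpolation=cv2.INTER_CUBIC))
E
```

```text
[ 492.27 -235.36  194.08] [ 0.03  0.64  0.83  1.78 -0.82  1.44  2.7 ]
[504.77 -17.74  70.  ]
slide [  0.1 201.6  86.9] twist [ 23.5 -23.7  87.5]
top bar 73 [ 491.64 -164.     90.45]
0.59 [301.8, 226.8] 305 [500.37 -22.33  83.11] [[483.33 -72.72  70.59]
 [516.65  36.22  92.41]]
side bar 134 [ 489.78 -165.82   89.37]
0.83 [285.9, 243.0] 360 [496.39 -28.35  82.97] [[479.99 -76.82  71.6 ]
 [513.87  37.16  92.64]]
  return _methods._mean(a, axis=axis, dtype=dtype,
  ret = um.true_divide(
Traceback (most recent call last):
IndexError: index -1 is out of bounds for axis 0 with size 0
```

Run:
```python
from h import *
for n in("top","side"):
    p=robot.camera(n); F=pts(p,p["depth"]>0)
    save(p,n+"3.png")
    q=F[(F[:,2]>60)&(F[:,2]<78)&(F[:,1]<75)&(F[:,1]>-110)&(abs(F[:,0]-500)<75)]
    print(n,"mould",len(q),cv2.minAreaRect(q[:,:2].astype(np.float32)))
    # mould side edges: per-y slabs x min & max
    for lo,hi in((-100,-60),(-60,-45),(15,40),(40,60)):
        w=q[(q[:,1]>lo)&(q[:,1]<hi)]; print((lo+hi)/2,np.percentile(w[:,0],[1,99]),np.percentile(w[:,0],[1,99]).mean())
    for r in robot.trace("casting",p)[:1]:
        X=pts(p,r["pixels"]); X=X[(X[:,2]>76)&(X[:,2]<96)]; r_=cv2.minAreaRect(X[:,:2].astype(np.float32)); vx=cv2.fitLine(X[:,:2].astype(np.float32),cv2.DIST_HUBER,0,.01,.01).ravel()
        print(r["p"],r_,vx,np.degrees(np.arctan2(vx[0],vx[1])), np.percentile(X[:,1],[1,99]))
p=cv2.imread("pics/side3.png"); cv2.imwrite("pics/crop3.png",cv2.resize(p[130:310,170:370],None,fx=3,fy=3,interpolation=cv2.INTER_CUBIC))
```

```text
top mould 784 ((503.1015625, -17.781211853027344), (159.78286743164062, 112.0033950805664), 84.97782135009766)
-80.0 [455.7  552.65] 504.17076998914735
-52.5 [448.14 553.44] 500.7886129968389
27.5 [452.71 562.05] 507.37892041658534
50.0 [454.5  563.29] 508.8909243502866
0.79 ((500.9951171875, -17.77785873413086), (116.06598663330078, 37.51261901855469), 86.14191436767578) [  0.11   0.99 500.45 -18.65] 6.346916 [-74.47  39.93]
side mould 921 ((501.7945556640625, -15.349411010742188), (166.0400390625, 110.60404968261719), 86.19080352783203)
-80.0 [442.98 546.74] 494.85749132937246
-52.5 [444.44 550.72] 497.58214692631634
27.5 [450.03 558.83] 504.4298325626034
50.0 [451.45 559.74] 505.5920480433018
0.81 ((499.0909729003906, -16.79259490966797), (123.01958465576172, 42.22871398925781), 86.94065856933594) [  0.06   1.   498.28 -21.51] 3.500271 [-76.8   42.37]
```

View pics/crop3.png

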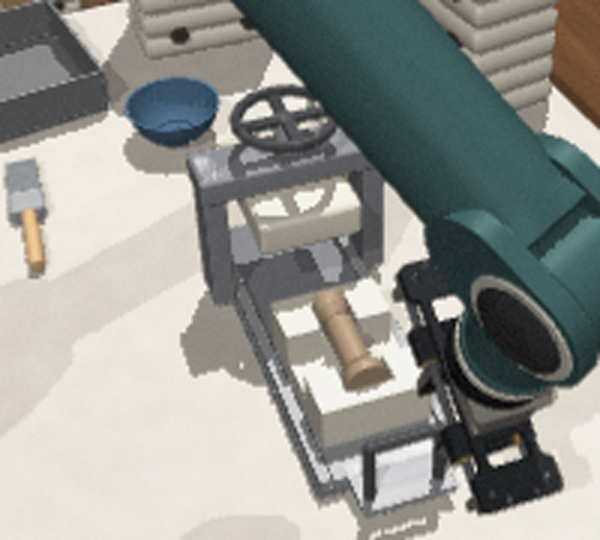

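The carriage is fully out and the casting lies in the mould, with its foot at crop (368,372). The carriage axis is at about -4.5°, so I update the estimate and go above the stem.

```bash
cat >> h.py <<'E'
yaw=np.radians(-4.5); PX=np.array([np.cos(yaw),np.sin(yaw),0]); PY=np.array([-np.sin(yaw),np.cos(yaw),0])
C=np.array([501.5,-17.5,70]); CR=frame(PY,np.array([0,0,-1.]))
E
python3 -c "
from h import *
go(C+[0,0,160],CR)"
```

```text
slide [  3.2 205.9  75.7] twist [ 23.3 -24.2  88.9]
```

>>> play_rows(
  twist=[
    [1.6,-1.7,6.2],
    [3.3,-3.4,12.4],
    [4.9,-5.1,18.7],
    [6.5,-6.8,24.9],
    [8.2,-8.5,31.1],
    [9.8,-10.2,37.3],
    [11.4,-11.9,43.6],
    [13,-13.6,49.8],
    [14.7,-15.2,56],
    [16.3,-16.9,62.2],
  ],
  slide=[
    [0,14,-5],
    [0,28,0],
    [1,43,5],
    [1,58,10],
    [1,72,16],
    [2,86,22],
    [2,101,28],
    [2,115,34],
    [2,130,42],
    [2,144,50],
  ],
  claw=[0.8,0.8,0.8,0.8,0.8,0.8,0.8,0.8,0.8,0.8],
)

```text
clock: 9.25
eef_pos: [498.8, -83.4, 221.8]
orientation: [[-0.379, 0.92, 0.1], [0.921, 0.364, 0.14], [0.092, 0.145, -0.985]]
force: [-0.1, 0.5, -0.2]
opening: 73.2
gripper_force: 0.0
```

```bash
python3 -c "
from h import *
go(C+[0,0,130],CR);print(robot.get_state()['joints'])"
```

```text
slide [57.6 23.3 31. ] twist [ 7.  -7.2 26.4]
[-0.84  0.48  1.34  2.07 -0.75  1.06  1.26]
```

>>> play_rows(
  twist=[
    [1.6,-1.6,6],
    [3.2,-3.3,12],
    [4.8,-4.9,18],
    [6.4,-6.6,24],
    [7,-7.2,26.4],
    [7,-7.2,26.4],
    [7,-7.2,26.4],
    [7,-7.2,26.4],
  ],
  slide=[
    [14,6,0],
    [28,11,0],
    [43,17,5],
    [55,22,15],
    [57.6,23.3,25],
    [57.6,23.3,31],
    [57.6,23.3,31],
    [57.6,23.3,31],
  ],
  claw=[0.8,0.8,0.8,0.8,0.8,0.8,0.8,0.8],
)

```text
clock: 9.92
eef_pos: [501.1, -19.9, 199.9]
orientation: [[0.074, 0.997, 0.001], [0.997, -0.074, -0.001], [-0.001, 0.001, -1.0]]
force: [-0.1, -0.4, 0.3]
opening: 74.0
gripper_force: 0.0
```

Run:
```python
from h import *
go(C+[0,0,3],CR);print(robot.get_state()['joints'])
p=robot.camera("side"); cv2.imwrite("pics/crop4.png",cv2.resize(p["image"][130:310,170:370][:,:,::-1],None,fx=3,fy=3,interpolation=cv2.INTER_CUBIC))
F=pts(p,p["depth"]>0)
for n in("side","top"):
    p=robot.camera(n)
    for r in robot.trace("casting",p)[:1]:
        X=pts(p,r["pixels"]); X=X[(X[:,2]>70)&(X[:,2]<96)]; print(n,r["p"],len(X),np.median(X,0))
```

```text
slide [  2.5   0.2 126.9] twist [0.  0.  0.3]
[-1.06  0.7   1.45  2.05 -0.78  1.13  0.68]
side 0.86 367 [496.76 -29.81  83.08]
```

View pics/crop4.png

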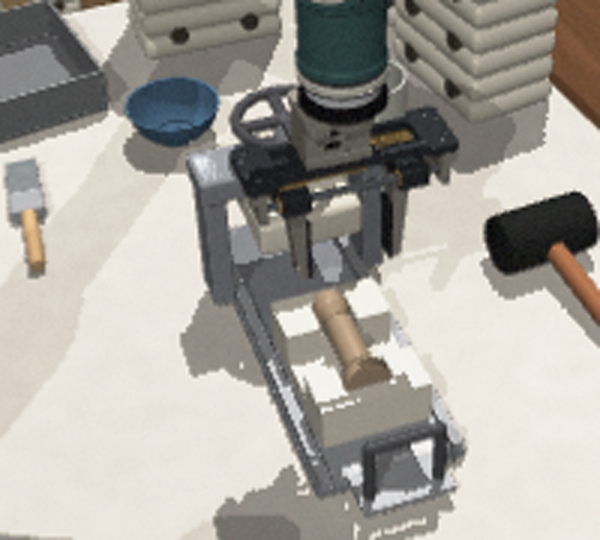

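The gripper is straight above the stem. Since the elbow swings to +y, I check the forearm against the handwheel before descending.

Run:
```python
from h import *
for n in("side","top"):
    p=robot.camera(n); F=pts(p,p["depth"]>0)
    q=F[(F[:,2]>235)&(F[:,0]>0)&(F[:,0]<700)]
    for y in range(-150,400,50):
        w=q[abs(q[:,1]-y)<25]; print(n,y,len(w),np.percentile(w,1,axis=0) if len(w) else "",np.percentile(w,99,axis=0) if len(w) else "")
```

```text
side -150 0  
side -100 319 [  7.47 -83.98 240.4 ] [508.42 -75.05 529.29]
side -50 5389 [  3.03 -74.14 239.39] [582.82 -25.51 559.41]
side 0 3980 [  3.4  -24.46 241.88] [580.36  24.45 585.12]
side 50 3488 [  8.11  25.59 388.95] [467.54  74.5  618.88]
side 100 3358 [ 39.13  75.44 459.3 ] [393.42 124.47 653.55]
side 150 3250 [ 75.06 125.53 536.21] [342.01 174.48 687.33]
side 200 3049 [105.95 175.69 604.59] [287.66 223.71 725.14]
side 250 292 [116.11 225.2  614.57] [252.02 255.56 728.06]
side 300 0  
side 350 0  
top -150 0  
top -100 37 [ 11.72 -84.15 242.42] [504.97 -75.04 531.22]
top -50 1370 [  1.78 -72.73 287.82] [537.76 -25.36 564.11]
top 0 2370 [  3.81 -24.48 276.47] [546.13  24.36 586.5 ]
top 50 2460 [ 17.11  25.5  413.02] [499.22  74.7  620.8 ]
top 100 3077 [ 33.23  75.74 465.22] [437.65 124.33 654.46]
top 150 3716 [ 72.01 125.51 540.75] [384.01 174.6  688.88]
top 200 4552 [102.09 175.53 610.45] [331.58 224.46 738.7 ]
top 250 3650 [121.88 225.39 686.87] [282.27 274.28 775.04]
top 300 1553 [153.16 275.42 683.59] [253.33 324.29 773.99]
top 350 406 [159.03 325.22 697.46] [238.72 347.32 725.88]
```

>>> play_rows(
  twist=[
    [0,0,0],
    [0,0,0],
    [0,0,0],
    [0,0,0],
    [0,0,0],
    [0,0,0],
    [0,0,0],
    [0,0,0],
    [0,0,0],
    [0,0,0],
  ],
  slide=[
    [1,0,20],
    [2,0,45],
    [2,0,70],
    [2,0,95],
    [2,0,115],
    [2,0,125],
    [2,0,127],
    [2,0,127],
    [2,0,127],
    [2,0,127],
  ],
  claw=[0.8,0.8,0.8,0.8,0.8,0.8,0.8,0.8,0.6,0.5],
)

```text
clock: 11.1
eef_pos: [502.9, -17.4, 74.3]
orientation: [[0.074, 0.997, 0.003], [0.997, -0.074, -0.001], [-0.0, 0.003, -1.0]]
force: [-0.4, -0.0, 0.4]
opening: 62.6
gripper_force: 0.0
```

>>> play_rows(
  twist=[
    [0,0,0],
    [0,0,0],
    [0,0,0],
    [0,0,0],
    [0,0,0],
    [0,0,0],
  ],
  slide=[
    [0,0,0],
    [0,0,0],
    [0,0,0],
    [0,0,0],
    [0,0,0],
    [0,0,0],
  ],
  claw=[0.4,0.3,0,0,0,0],
)

```text
clock: 11.6
eef_pos: [502.1, -17.2, 73.3]
orientation: [[0.074, 0.997, 0.001], [0.997, -0.074, -0.001], [-0.0, 0.001, -1.0]]
force: [0.5, 0.7, 0.8]
opening: 29.5
gripper_force: 30.0
```

>>> play_rows(
  twist=[
    [0,0,0],
    [0,0,0],
    [0,0,0],
    [0,0,0],
    [0,0,0],
    [0,0,0],
    [0,0,0],
    [0,0,0],
    [0,0,0],
    [0,0,0],
  ],
  slide=[
    [0,0,-5],
    [0,0,-15],
    [0,0,-28],
    [0,0,-45],
    [0,0,-70],
    [0,0,-95],
    [0,0,-120],
    [0,0,-150],
    [0,0,-180],
    [0,0,-200],
  ],
  claw=[0,0,0,0,0,0,0,0,0,0],
)

```text
clock: 12.43
eef_pos: [502.1, -18.2, 276.0]
orientation: [[0.075, 0.997, 0.003], [0.997, -0.075, -0.002], [-0.002, 0.003, -1.0]]
force: [1.0, 0.9, -1.3]
opening: 29.0
gripper_force: 30.0
```

```bash
cat >> h.py <<'E'
sy=np.radians(-24.7); L=np.array([727.3,-210,330.]); e=np.radians(25)
CZ=np.array([-np.cos(sy)*np.cos(e),-np.sin(sy)*np.cos(e),-np.sin(e)])  # line of sight
f=-CZ                                   # casting +x
zt=np.array([np.cos(sy)*np.sin(e),np.sin(sy)*np.sin(e),-np.cos(e)])
GR=frame(-f,zt); GC=L+180*CZ; GP=GC-3*zt
E
python3 - <<'E'
from h import *
s=robot.get_state(); print(s["joints"],s["opening"]); print(GC,GP,GR)
go(GP,GR); go(GP+80*CZ,GR)
p=robot.camera("side")
for n in("casting","foot"):
    for r in robot.trace(n,p)[:2]: X=pts(p,r["pixels"]); print(n,r["p"],r["location"],np.median(X,0))
E
```

```text
[-1.15  0.56  1.53  1.97 -0.6   1.21  0.53] 28.95637439151126
[ 579.09 -141.83  253.93] [ 577.94 -141.3   256.65] [[-0.82  0.42  0.38]
 [ 0.38  0.91 -0.18]
 [-0.42  0.   -0.91]]
slide [-117.    84.8   19.8] twist [-15.1 -21.6 -68.5]
slide [-91.7  16.8  53.4] twist [-15.1 -21.6 -68.5]
casting 0.97 [289.5, 195.1] [498.74 -69.92 284.11]
foot 0.82 [288.7, 195.9] [497.24 -71.75 284.49]
foot 0.55 [179.9, 198.7] [267.23 398.18  18.22]
```

>>> play_rows(
  twist=[
    [-1.4,-1.9,-6.2],
    [-2.7,-3.9,-12.3],
    [-4.1,-5.8,-18.5],
    [-5.4,-7.8,-24.7],
    [-6.8,-9.7,-30.8],
    [-8.2,-11.7,-37],
    [-9.5,-13.6,-43.2],
    [-10.9,-15.6,-49.3],
    [-12.2,-17.5,-55.5],
    [-13.6,-19.4,-61.7],
  ],
  slide=[
    [-9,2,0],
    [-18,3,3],
    [-27,5,6],
    [-36,7,12],
    [-45,8,18],
    [-55,10,24],
    [-64,12,30],
    [-73,13,36],
    [-82,15,43],
    [-91,17,50],
  ],
  claw=[0,0,0,0,0,0,0,0,0,0],
)

```text
clock: 13.42
eef_pos: [510.7, -109.0, 221.8]
orientation: [[-0.787, 0.516, 0.339], [0.484, 0.856, -0.181], [-0.384, 0.022, -0.923]]
force: [-0.5, 0.6, -2.0]
opening: 29.2
gripper_force: 30.0
```

Run:
```python
from h import *
s=robot.get_state(); print(s["joints"],s["opening"])
go(GP+80*CZ,GR)
```

```text
[-1.13  0.25  1.37  2.25 -0.29  0.48  1.44] 29.223582461878394
slide [-2.4 -1.  -0.1] twist [-1.4 -2.4 -6.3]
```

>>> play_rows(
  twist=[
    [-0.7,-1.2,-3.2],
    [-1.4,-2.4,-6.3],
    [-1.4,-2.4,-6.3],
    [-1.4,-2.4,-6.3],
  ],
  slide=[
    [-1,0,0],
    [-2.4,-1,0],
    [-2.4,-1,0],
    [-2.4,-1,0],
  ],
  claw=[0,0,0,0],
)

```text
clock: 13.75
eef_pos: [512.2, -111.1, 223.3]
orientation: [[-0.82, 0.426, 0.383], [0.387, 0.905, -0.177], [-0.421, 0.003, -0.907]]
force: [-0.4, 0.7, -1.2]
opening: 29.0
gripper_force: 30.0
```

```bash
cat > m.py <<'E'
from h import *
s=robot.get_state(); print(s["joints"],s["eef_pos"],s["clock"])
go(GP,GR)
R=np.array(s["orientation"]); c=np.array(s["eef_pos"])+3*R[:,2]
for n in("side","top"):
    p=robot.camera(n); save(p,n+"5.png")
    for k in("casting","camera"):
      for r in robot.trace(k,p)[:1]:
        X=pts(p,r["pixels"])
        print(n,k,r["p"],r["location"],len(X),np.median(X,0))
        if k=="casting": # coordinates along tool axes about the assumed origin
            Q=(X-c)@R; print("tool-frame pct",np.percentile(Q,[3,50,97],axis=0))
            for lo,hi in((-70,-46),(-45,-20),(20,45),(45,70)):
                w=Q[(Q[:,0]>lo)&(Q[:,0]<hi)]; print(lo,len(w),np.percentile(w,[5,50,95],axis=0).ravel() if len(w) else "")
E
python3 m.py
```

```text
[-1.15  0.21  1.37  2.27 -0.24  0.41  1.5 ] [ 512.22 -111.14  223.27] 13.75
slide [-79.6   0.8   0.2] twist [-0.  -0.1 -0.5]
side casting 0.81 [313.3, 220.6] 416 [ 533.6  -129.26  239.44]
tool-frame pct [[-58.6  -22.47 -22.79]
 [-31.22 -12.71  -6.36]
 [ 58.    15.39  15.33]]
-70 142 [-58.85 -22.45 -22.87 -55.82 -10.23  -8.47 -47.18  13.2   14.57]
-45 111 [-43.89 -18.94 -18.9  -32.4  -11.68 -10.07 -21.39   3.     6.68]
20 48 [ 22.03 -16.85  -8.7   35.32 -12.67  -1.47  43.46  -9.18   9.95]
45 41 [ 45.9  -18.77 -10.47  52.99 -16.56  -1.9   60.34  -9.52  14.12]
side camera 0.71 [425.5, 183.6] 1148 [ 766.86 -240.7   362.95]
top casting 0.68 [334.9, 199.5] 205 [ 545.22 -125.05  249.84]
tool-frame pct [[-61.43 -19.28 -24.22]
 [-47.03   0.07 -13.06]
 [-18.27  18.68  16.6 ]]
-70 104 [-61.43 -19.32 -24.39 -56.87   0.57 -16.28 -47.54  19.28   9.87]
-45 83 [-44.04 -13.51 -18.88 -32.37  -0.23 -11.75 -21.96  13.08  -1.8 ]
20 0 
45 0 
top camera 0.81 [370.0, 112.5] 737 [ 766.47 -226.54  371.14]
```

The casting sits as expected in the grip, centred with its foot at -60 mm along tool x. I verify the lens pose from the camera body's points, then approach.

Run:
```python
from h import *
yc=np.array([-np.sin(sy),np.cos(sy),0]); up=np.cross(CZ,yc)
A=np.c_[CZ,yc,up if up[2]>0 else -up]
for n in("side","top"):
    p=robot.camera(n); F=pts(p,p["depth"]>0)
    Q=(F-L)@A; Q=Q[(Q[:,0]<25)&(Q[:,0]>-120)&(abs(Q[:,1])<55)&(abs(Q[:,2])<60)]
    for lo in range(-120,25,10):
        w=Q[(Q[:,0]>=lo)&(Q[:,0]<lo+10)]
        if len(w)>4: print(n,lo,len(w),"y",np.percentile(w[:,1],[2,98]),"up",np.percentile(w[:,2],[2,98]))
```

```text
side -120 106 y [-17.43  11.75] up [-5.74 42.43]
side -110 126 y [-25.08  21.12] up [-17.8  41.7]
side -100 135 y [-25.08  21.54] up [-21.22  27.79]
side -90 150 y [-25.65  22.18] up [-48.66  27.55]
side -80 167 y [-25.52  21.24] up [-56.41  28.21]
side -70 157 y [-25.76  21.33] up [-57.22  27.05]
side -60 122 y [-25.7   22.31] up [-19.96  26.52]
side -50 79 y [-20.14   9.57] up [-12.24  21.9 ]
side -40 79 y [-20.9    8.37] up [-11.42  21.59]
side -30 78 y [-21.04   9.19] up [-11.47  22.56]
side -20 106 y [-33.36  11.88] up [-17.69  34.38]
side -10 112 y [-33.52  13.57] up [-16.56  34.44]
top -120 49 y [-15.97  16.97] up [12.23 43.68]
top -110 70 y [-22.33  22.99] up [17.62 38.79]
top -100 72 y [-22.97  24.91] up [16.31 27.74]
top -90 74 y [-23.67  24.79] up [18.73 29.03]
top -80 69 y [-22.68  24.77] up [19.62 28.27]
top -70 73 y [-23.72  24.89] up [13.37 29.12]
top -60 68 y [-21.27  24.2 ] up [-11.03  26.86]
top -50 55 y [-18.46  19.85] up [ 6.07 22.47]
top -40 57 y [-19.61  19.94] up [ 4.95 22.97]
top -30 55 y [-19.04  19.54] up [ 7.91 22.6 ]
top -20 75 y [-31.14  31.5 ] up [ 3.78 34.83]
top -10 73 y [-30.73  31.55] up [ 7.29 35.24]
```

>>> play_rows(
  twist=[
    [0,0,-0.5],
    [0,0,-0.5],
    [0,0,-0.5],
    [0,0,-0.5],
    [0,0,-0.5],
    [0,0,-0.5],
    [0,0,-0.5],
    [0,0,-0.5],
  ],
  slide=[
    [-8,0,0],
    [-20,0,0],
    [-32,0.5,0],
    [-44,0.8,0],
    [-54,0.8,0],
    [-60,0.8,0],
    [-60,0.8,0],
    [-60,0.8,0],
  ],
  claw=[0,0,0,0,0,0,0,0],
)

```text
clock: 14.82
eef_pos: [562.6, -133.8, 249.4]
orientation: [[-0.824, 0.417, 0.384], [0.378, 0.909, -0.177], [-0.423, -0.001, -0.906]]
force: [-0.3, -0.3, -2.1]
opening: 29.3
gripper_force: 30.0
```

The lens pose is confirmed (symmetric, front at 0). Final approach.

```bash
python3 -c "
from h import *
go(GP,GR)"
```

```text
slide [-18.5  -0.4   0.6] twist [-0.   0.   0.1]
```

>>> play_rows(
  twist=[
    [0,0,0],
    [0,0,0],
    [0,0,0],
    [0,0,0],
    [0,0,0],
    [0,0,0],
    [0,0,0],
    [0,0,0],
    [0,0,0],
    [0,0,0],
  ],
  slide=[
    [-5,0,0],
    [-12,0,0],
    [-17,0,0.5],
    [-19,0,0.5],
    [-19,0,0.5],
    [-19,0,0.5],
    [-19,0,0.5],
    [-19,0,0.5],
    [-19,0,0.5],
    [-19,0,0.5],
  ],
  claw=[0,0,0,0,0,0,0,0,0,0],
)

```text
clock: 15.65
eef_pos: [578.7, -140.7, 257.2]
orientation: [[-0.824, 0.417, 0.385], [0.377, 0.909, -0.177], [-0.424, -0.0, -0.906]]
force: [0.1, -0.6, -1.6]
opening: 29.1
gripper_force: 30.0
```

```bash
python3 m.py; python3 -c "
import cv2
p=cv2.imread('pics/side5.png'); cv2.imwrite('pics/crop5.png',cv2.resize(p[100:370,200:500],None,fx=2,fy=2,interpolation=cv2.INTER_CUBIC))"
```

```text
[-0.87  0.28  1.16  2.09 -0.35  0.52  1.63] [ 578.71 -140.74  257.18] 15.65
slide [ 0.6 -0.8  0.3] twist [0.  0.1 0.1]
side casting 0.8 [345.1, 210.1] 386 [ 601.67 -159.17  274.77]
tool-frame pct [[-58.35 -22.44 -22.71]
 [-33.11 -13.    -7.12]
 [ 53.37  19.01  14.18]]
-70 128 [-58.43 -22.62 -22.99 -54.33 -12.23 -11.23 -46.77  13.31  10.84]
-45 128 [-44.1  -19.81 -19.36 -32.47 -12.27 -10.62 -21.65   2.86   5.97]
20 44 [ 21.35 -15.5   -6.96  33.77 -13.33  -0.11  43.96 259.55 188.76]
45 34 [ 45.35 -19.88  -9.96  51.57 -16.84  -2.93  57.9  -13.92   7.41]
side camera 0.83 [427.5, 181.7] 1119 [ 766.57 -240.68  364.03]
top camera 0.82 [371.0, 108.6] 714 [ 766.04 -226.62  373.22]
```

View pics/crop5.png

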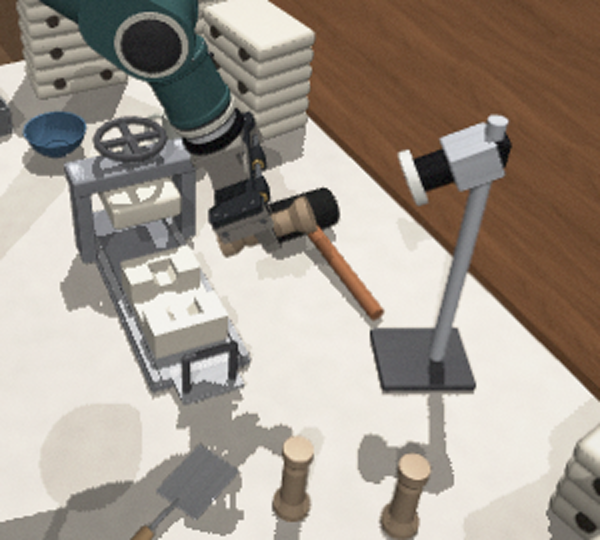

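The casting is held with its foot, at crop (300,215), squarely towards the lens at (412,177). The carriage is still out and everything else is undisturbed, so I hand in.

```bash
python3 -c "
from plant import robot
s=robot.get_state();print(max(map(abs,s['joint_vel'])),s['opening']);print(robot.sign_off())"
```

```text
0.0014048011363011147 29.30782526944912
the job is handed in; nothing more can be done
None
```

I drew the carriage out to its stop and handed the job in at about 16 s of the 56 s allowed, with the casting held still in front of the camera, its foot facing the lens squarely and centred at about 120 mm by my measurements.

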